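# Release a can from the gravity chute with its two-key interlock

### The job

Press both orange keys on the chute's console down together, one fingertip on each, and hold them down until the can has rolled to the front of the chute and lies still against the stop; then let both keys come up and move clear. Do not touch or lift the can, do not press the red stop button, and leave everything else as it stands.

Things in the scene. Friction and masses are not known exactly. Their poses are not given: they have to be found in the camera images.
- chute: Fixed blue gravity chute, 260 long (x) x 166 wide (y), walls 66 high; cannot be pushed. Origin: on the table under the lane's middle, z up. Its -x end, roughly facing the robot, is a grey console (x -150 to -88, top 56 high) with the two orange keys side by side along y. Behind it the aluminium lane floor slopes down 10 degrees towards -x, to a stop wall 62 high at x = -88
- key_left_top (a point): Centre of the top face of the left (chute +y) orange key: flat cap 30 (chute x) x 28 (chute y), its top 74 above the table when up, 18 above the console, at chute x = -120, y = +31. The point moves with the key and has the chute's axes. The key centres are 62 apart along chute y; 34 is free between the caps
- key_right_top (a point): The same for the right (chute -y) orange key, at chute x = -120, y = -31
- key_left (a joint): Travel of the left key, m: 0 up, 0.012 fully down. Spring return, about 1 N to start and 4.5 N fully down. Behind, at chute x = +30, it carries a steel pin 8 above the lane floor that holds the can back and sinks with the key, clear from about 0.008. Either pin alone blocks the can; with both down together it rolls by itself to the front within about 1 s
- key_right (a joint): The same for the right key
- can_center (a point): Centre of the spray can: steel, yellow sleeve, red cap end, 52 diameter, 150 long, about 280 g, lying across the lane (along chute y). It starts behind the pins, centre at about chute x = +49, 77 above the table; at the front, against the stop, its centre is at chute x = -62, about 58 above the table
- can: The same spray can; origin at its centre
- stop (a joint): Travel of the red round stop button (38 diameter) on a fixed yellow box (85 x 85 x 45) beside the chute, m: 0 up, 0.006 down. Leave it alone
- screwdriver: Loose screwdriver, 190 long, lying at the chute's right side; origin under its middle. Leave
- tape: Loose black roll of tape, 84 diameter, 22 high, at the chute's left side; origin under its middle. Leave
- glue: Loose small white bottle with red cap, 36 diameter, 85 high, at the chute's left side; origin under its middle. Leave
- bit_holder: Loose green bit holder, 30 x 80 x 30 high, on the robot's side of the console; origin under its middle. Leave
- battery: Loose black and orange tool battery, 110 x 72 x 56 high; origin under its middle. Leave
- mug: Loose blue mug, 80 diameter, 95 high; origin under its middle. Leave
Things that resemble listed ones, but are neither listed nor needed, are in the scene too. Of the things that look like the part that bears stop, the smallest one is meant. Leave any green look-alike of the can alone.

How it is judged:
By the outcome, as a careful person would: the job done as asked, in the order asked, and still so for the second after the job is handed in, with the robot touching nothing.
It also fails if it takes over 32 s, if anything falls off the work surface, if the arm or the gripper's body presses on something with over 40 N, if the wrist force passes 120 N, or if a joint passes its speed limit or range.

### The arm

A 7-joint arm with a two-finger parallel gripper is mounted at the origin on the work surface. World frame = base frame: x ahead of the robot, y to its left, z up, the work surface at z = 0. Lengths are in mm, angles in rad, forces in N, time in s.
With the tool pointing down it reaches from about 400 to 900 mm from the base axis. Payload 5.5 kg.
Tool frame: the origin (TCP) lies at the very end of the fingers, on their centre line; the grasp point (between the pads) lies 19 mm behind it (bot.grip_depth is the distance from the TCP to the grasp point, in mm); x points along the fingers, y is the direction in which the jaws open and shut, and the axes are right-handed (so a half turn about x gives the same grasp; the last joint's range is limited). The gripper opens to 85 mm and grips with 20 to 120 N. Pads are 22 mm wide; open, the fingers measure 114 mm over their backs; the gripper's body (76 mm by 85 mm) begins 54 mm behind the grasp point. The pads swing forward as they close: fully open they stand 13 mm farther back than shut.
Start: joints at [-0.954, 0.501, -0.427, 1.55, 0.221, 1.138, -0.21], TCP at [225.165, 609.754, 231.31] pointing down, gripper open.
Joint ranges: [-2.88, 2.88], [-0.31, 2.03], [-1.54, 1.56], [0.2, 2.42], [-1.41, 4.55], [0.19, 2.02], [-2.57, 2.57]. Speed limits (rad/s): [2.57, 2.57, 3.14, 3.14, 3.14, 3.14, 3.14].

### API

Orientations are given as a unit quaternion [w, x, y, z].
In Python, from rig import bot, imaging gives the robot as it stands.
- The arm moves only by the shell command python3 -m creep 'ROWS' [OPENING] [FORCE]. ROWS is JSON, a list of rows, each an object of numbers: "tx", "ty", "tz": the shift along the tool's x, y, z in units of 0.05 m (1.0 is 0.05 m); "wx", "wy", "wz": the turn, a rotation vector about the tool's x, y, z in units of 6 degrees (1.0 is 6 degrees). In form: [{"tx": .., "ty": .., "tz": .., "wx": .., "wy": .., "wz": ..}, ...]. A call has 1 to 8 rows; each row shifts and turns the commanded pose from where the row before left it, along the tool's axes as they then stand; what a row does not reach is not made up. A row lasts 1/10 s, in which the tool goes at most 50 mm and 8.59 degrees, less where a joint would pass 70% of its speed; a pose out of reach is approached as far as the arm can. A call with a number of a shift or a turn outside -1 to 1 is refused whole. A call with a gripper value outside its range is refused whole. OPENING is the opening, from 0 (shut) to 1 (fully open), set as the call begins (- or left out, the last holds). The fingers move at their own pace and stop on an object; FORCE is the grip in N (left out, the last holds). Time passes only in rows, so rows that do not move let the fingers close. It gives the time, the measured TCP pose, the force and the opening at its end, in the units of the state.
- bot.get_obs(): the state, without advancing time (a new reading comes with each control period).
- imaging.capture(name): name is "scene" or "top" or "wrist"; returns (picture, depth): 400x640x3 uint8, red, green, blue; 400x640 float32, mm along the optical axis (not along the pixel's ray), 0 where there is no reading.
- imaging.camera_model(name): a dict with "K" (3x3 intrinsics, pixels), "R" (3x3) and "t" (3): a world point X has camera coordinates R X + t. Camera axes: x right, y down, z forward; pixel columns grow to the right and rows downward; lengths in mm; the calibration is good to about 2 mm. A picture is of the moment at which its call begins: read the wrist's pose just before it. camera_model takes no time and is no camera call; for the wrist camera it gives the pose at the moment of the call.
- bot.finish_job(): hands the job in, once; it reports no verdict.
The state is a dict: "time": time; "joints": joint angles; "joint_velocities": joint speeds; "tau": joint torques, N m; "position": TCP position; "tcp_rot": TCP orientation; "contact_force": force on the tool from outside, world axes, zero at the start; "ft_torque": the same for the moment, N m; "opening": finger opening in mm.
Only numpy, scipy, OpenCV 4.12 (cv2) and the standard library are available. Lean on these libraries where they do the work, as an engineer would, in place of code of your own. Each camera call takes 0.05 s, during which the arm holds its last target.

## Working session

There is one attempt and no reset: what is moved stays moved. The work goes in short steps, Python scripts to look and compute and a shell command to move; the robot and the scene stay as the last step left them, time stands still between calls to the robot, and variables do not carry over. Pictures are saved under pics/ and viewed, and the job is handed in when it is done.

```bash
ls; mkdir -p pics; python3 - <<'E'
from rig import bot, imaging
import cv2, numpy as np
o=bot.get_obs(); print(o['time'],o['position'],o['tcp_rot'],o['contact_force'],o['opening'])
for n in ['scene','top']:
    im,d=imaging.capture(n); cv2.imwrite(f'pics/{n}0.png',im[:,:,::-1]); np.savez(f'/tmp/{n}0.npz',im=im,d=d,**imaging.camera_model(n))
E
```

```text
pics
0.0 [225.01788004 609.08497253 230.27691456] [ 0.69594863  0.12374581  0.69620308 -0.12507498] [ 0.88101423 -0.03146606  0.51003498] 85.69053280111986
```

View pics/scene0.png

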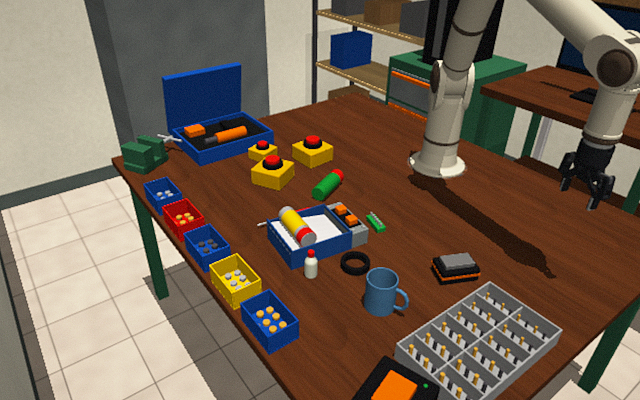

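View pics/top0.png

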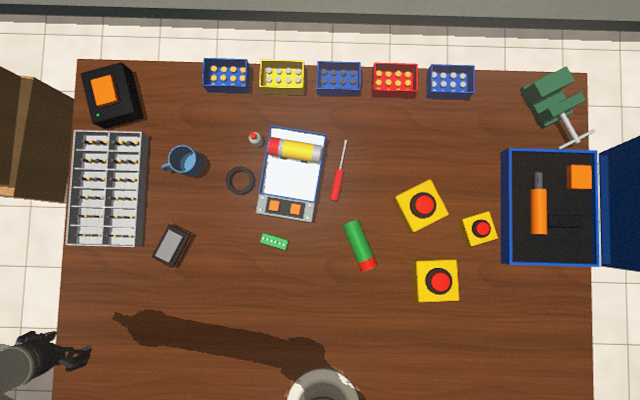

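Top view: the keys are at about (273,206) and (295,209), the can lies at (295,150), and the bit holder is at (274,241). Next I measure these points.

```bash
cat > h.py <<'E'
import numpy as np, cv2
def back(z,u,v,d):
    K,R,t=z['K'],z['R'],z['t']; p=np.linalg.inv(K)@np.array([u,v,1.])*d
    return R.T@(p-t)
def onplane(z,u,v,h):
    K,R,t=z['K'],z['R'],z['t']; r=R.T@np.linalg.inv(K)@np.array([u,v,1.]); c=-R.T@t
    return c+r*(h-c[2])/r[2]
E
python3 - <<'E'
from h import *
for n in ['top','scene']:
    z=np.load(f'/tmp/{n}0.npz'); im=z['im']; d=z['d']
    hsv=cv2.cvtColor(im,cv2.COLOR_RGB2HSV)
    m=cv2.inRange(hsv,(5,150,120),(18,255,255))
    roi=np.zeros_like(m)
    if n=='top': roi[195:222,255:320]=1
    else: roi[200:235,325:370]=1
    k,l,s,c=cv2.connectedComponentsWithStats(m*roi)
    for i in range(1,k):
        if s[i,4]>15:
            mm=l==i; dd=np.median(d[mm]); print(n,s[i],c[i],onplane(z,*c[i],74).round(1),back(z,*c[i],dd).round(1))
z=np.load('/tmp/top0.npz')
im=z['im'][120:255,225:355,::-1]; cv2.imwrite('pics/c1.png',cv2.resize(im,None,fx=4.4,fy=4.4,interpolation=cv2.INTER_CUBIC))
print(z['K'],-z['R'].T@z['t'],z['R'])
E
```

```text
top [269 200  11  11 100] [273.7  205.19] [580.1 154.9  74. ] [580.1 154.9  73.8]
top [290 204  11  11 102] [294.93137255 208.84313725] [571.3  93.6  74. ] [571.4  93.7  72.9]
scene [335 204  12  11  91] [340.84615385 208.86813187] [580.2 104.2  74. ] [576.3  99.7  69.8]
scene [345 214  13  12  99] [351.39393939 219.05050505] [588.5 164.5  74. ] [585.  160.7  70.3]
[[420.40899666   0.         325.02743094]
 [  0.         420.40899666 203.26804509]
 [  0.           0.           1.        ]] [ 497.67002709    6.89117115 1277.42977113] [[ 2.82025816e-02 -9.99601227e-01  1.41491268e-03]
 [-9.96682748e-01 -2.82282872e-02 -7.63325901e-02]
 [ 7.63420913e-02  7.42557047e-04 -9.97081408e-01]]
```

View pics/c1.png

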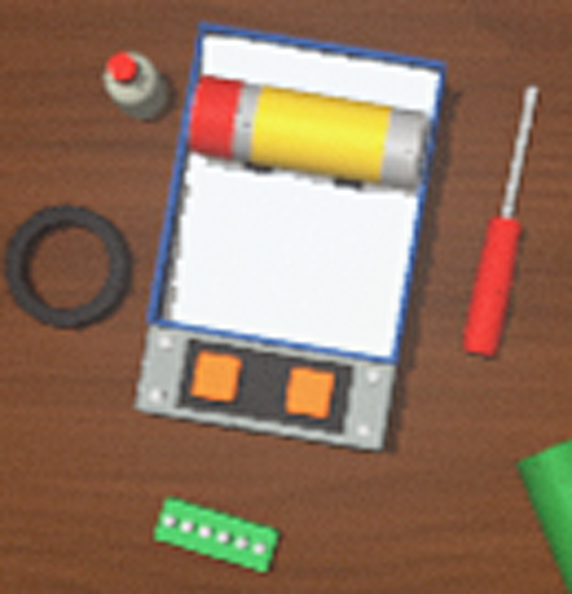

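```bash
cat > plan.py <<'E'
import sys; from h import *
from rig import bot
from scipy.spatial.transform import Rotation as Ro
def go(target,yv=(8.8,61.3)):
    o=bot.get_obs(); q=o['tcp_rot']; R=Ro.from_quat([q[1],q[2],q[3],q[0]]).as_matrix()
    y=np.array([*yv,0.]);y/=np.linalg.norm(y)
    x=np.array([0,0,-1.]); best=[]
    for s in (1,-1):
        T=np.c_[x,s*y,np.cross(x,s*y)]
        rv=Ro.from_matrix(R.T@T).as_rotvec(); best.append(rv)
    rv=min(best,key=np.linalg.norm)
    dp=np.array(target)-o['position']
    print('t',round(o['time'],2),'pos',o['position'].round(1),'F',o['contact_force'].round(2),'open',round(o['opening'],1),'j',np.round(o['joints'],2))
    print('axes\n',R.round(3)); print('world d',dp.round(1),'tool units',(R.T@dp/50).round(3),'rot units',(np.degrees(rv)/6).round(3))
if __name__=='__main__': go([float(a) for a in sys.argv[1:4]])
E
python3 plan.py 575.7 124.3 230
```

```text
t 0.1 pos [225.  609.1 230.4] F [-0.04 -0.25  0.43] open 85.6 j [-0.95  0.5  -0.43  1.55  0.22  1.14 -0.21]
axes
 [[-0.001  0.346  0.938]
 [-0.002  0.938 -0.346]
 [-1.    -0.002 -0.   ]]
world d [ 3.507e+02 -4.848e+02 -4.000e-01] tool units [ 0.018 -6.667  9.939] rot units [-2.016e+00 -2.000e-03  1.700e-02]
```

```bash
python3 -m creep '[{"ty":-0.42,"tz":0.62},{"ty":-0.42,"tz":0.62},{"ty":-0.42,"tz":0.62},{"ty":-0.42,"tz":0.62},{"ty":-0.42,"tz":0.62},{"ty":-0.42,"tz":0.62},{"ty":-0.42,"tz":0.62},{"ty":-0.42,"tz":0.62}]' 0.565; python3 plan.py 575.7 124.3 200
```

```text
t 0.1 pos [225.  609.1 230.4] F [-0.04 -0.25  0.43] open 85.6 j [-0.95  0.5  -0.43  1.55  0.22  1.14 -0.21]
axes
 [[-0.001  0.346  0.938]
 [-0.002  0.938 -0.346]
 [-1.    -0.002 -0.   ]]
world d [ 350.7 -484.8  -30.4] tool units [ 0.618 -6.666  9.939] rot units [-2.016e+00 -2.000e-03  1.700e-02]invalid input
```

```bash
python3 -m creep '[{"tx":0,"ty":-0.42,"tz":0.62,"wx":0,"wy":0,"wz":0},{"tx":0,"ty":-0.42,"tz":0.62,"wx":0,"wy":0,"wz":0},{"tx":0,"ty":-0.42,"tz":0.62,"wx":0,"wy":0,"wz":0},{"tx":0,"ty":-0.42,"tz":0.62,"wx":0,"wy":0,"wz":0},{"tx":0,"ty":-0.42,"tz":0.62,"wx":0,"wy":0,"wz":0},{"tx":0,"ty":-0.42,"tz":0.62,"wx":0,"wy":0,"wz":0},{"tx":0,"ty":-0.42,"tz":0.62,"wx":0,"wy":0,"wz":0},{"tx":0,"ty":-0.42,"tz":0.62,"wx":0,"wy":0,"wz":0}]' 0.565; python3 plan.py 575.7 124.3 200
```

```text
time: 0.9
position: [400.1, 364.6, 231.0]
tcp_rot: [0.696, 0.124, 0.696, -0.125]
contact_force: [1.9, -0.1, -0.3]
opening: 48.4
t 0.9 pos [400.1 364.6 231. ] F [ 1.94 -0.11 -0.31] open 48.4 j [-0.49  0.3  -0.36  1.83  0.12  1.04  0.32]
axes
 [[-0.     0.346  0.938]
 [-0.     0.938 -0.346]
 [-1.    -0.001 -0.   ]]
world d [ 175.6 -240.3  -31. ] tool units [ 0.621 -3.292  4.959] rot units [-2.017 -0.003  0.005]
```

```bash
python3 -m creep '[{"tx":0,"ty":-0.41,"tz":0.62,"wx":0,"wy":0,"wz":0},{"tx":0,"ty":-0.41,"tz":0.62,"wx":0,"wy":0,"wz":0},{"tx":0,"ty":-0.41,"tz":0.62,"wx":0,"wy":0,"wz":0},{"tx":0,"ty":-0.41,"tz":0.62,"wx":0,"wy":0,"wz":0},{"tx":0,"ty":-0.41,"tz":0.62,"wx":0,"wy":0,"wz":0},{"tx":0,"ty":-0.41,"tz":0.62,"wx":0,"wy":0,"wz":0},{"tx":0,"ty":-0.41,"tz":0.62,"wx":0,"wy":0,"wz":0},{"tx":0,"ty":-0.41,"tz":0.62,"wx":0,"wy":0,"wz":0}]'; python3 -m creep '[{"tx":0.2,"ty":0,"tz":0,"wx":-1,"wy":0,"wz":0},{"tx":0.4,"ty":0,"tz":0,"wx":-1,"wy":0,"wz":0},{"tx":0,"ty":0,"tz":0,"wx":0,"wy":0,"wz":0}]'; python3 plan.py 575.7 124.3 100; python3 - <<'E'
from rig import bot, imaging
import cv2, numpy as np
for n in ['wrist','top','scene']:
    cm=imaging.camera_model(n); im,d=imaging.capture(n); cv2.imwrite(f'pics/{n}1.png',im[:,:,::-1]); np.savez(f'/tmp/{n}1.npz',im=im,d=d,**cm)
E
```

```text
time: 1.7
position: [575.8, 125.1, 230.9]
tcp_rot: [0.696, 0.124, 0.696, -0.124]
contact_force: [-0.1, 0.3, -0.6]
opening: 48.4
time: 2.0
position: [573.3, 125.5, 198.3]
tcp_rot: [0.703, 0.05, 0.707, -0.051]
contact_force: [-0.1, -0.3, 0.2]
opening: 47.8
t 2.0 pos [573.3 125.5 198.3] F [-0.14 -0.31  0.19] open 47.8 j [-0.07  0.41 -0.25  1.75  0.11  1.01  1.07]
axes
 [[-0.006  0.144  0.99 ]
 [-0.001  0.99  -0.144]
 [-1.    -0.002 -0.006]]
world d [  2.4  -1.2 -98.3] tool units [ 1.965 -0.012  0.062] rot units [-0.015 -0.054  0.018]
```

View pics/wrist1.png

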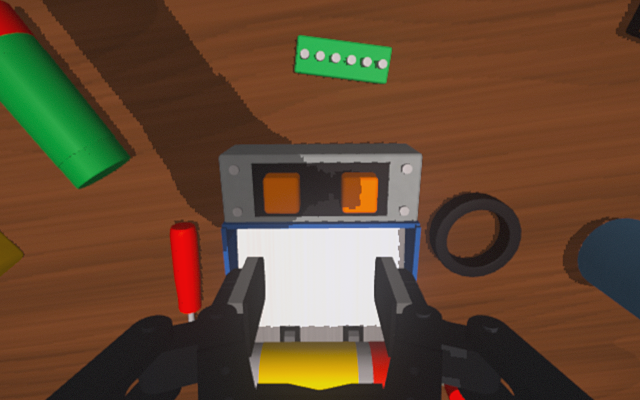

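View pics/scene1.png

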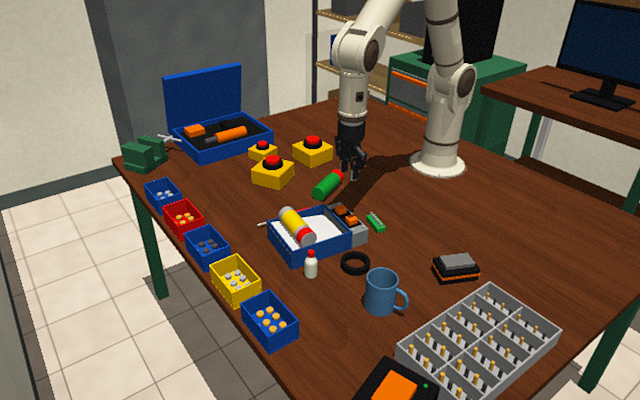

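The wrist view shows the keys at (282,193) and (360,193), with the fingertips near (250,260) and (388,260). I'll put both in world coordinates.

```bash
python3 - <<'E'
from h import *
z=np.load('/tmp/wrist1.npz'); im=z['im']; d=z['d']
print('cam',(-z['R'].T@z['t']).round(1), z['R'].T[:,2].round(3))
for u,v in [(282,193),(360,193)]: print('key',onplane(z,u,v,74).round(1),d[v,u],back(z,u,v,d[v,u]).round(1))
hsv=cv2.cvtColor(im,cv2.COLOR_RGB2HSV); m=cv2.inRange(hsv,(5,150,80),(18,255,255)); m[:165]=0;m[222:]=0
k,l,s,c=cv2.connectedComponentsWithStats(m)
for i in range(1,k):
    if s[i,4]>100: print(s[i],c[i],onplane(z,*c[i],74).round(1))
# near points: fingers
vv,uu=np.mgrid[0:400,0:640]; K=z['K']
P=np.linalg.inv(K)@np.stack([uu*d,vv*d,d]).reshape(3,-1); X=(z['R'].T@(P-z['t'][:,None])).T.reshape(400,640,3)
f=(d>0)&(X[...,2]>150); 
tcp=np.array([573.3,125.5,198.3]); yv=np.array([.144,.99,0]); xv=np.array([.99,-.144,0])
a=(X-tcp)@yv; b=(X-tcp)@xv; h=X[...,2]
for s in(-1,1):
    q=f&(h<225)&(s*a>0)&(abs(a)<70)&(abs(b)<40)
    print(s,q.sum(),'y',np.percentile(a[q],[1,50,99]).round(1),'x',np.percentile(b[q],[1,50,99]).round(1),'zmin',np.percentile(h[q],[0,1,5]).round(1))
    q2=q&(h<np.percentile(h[q],1)+4); print('  tip y',a[q2].min().round(1),a[q2].max().round(1),'x',b[q2].min().round(1),b[q2].max().round(1))
cv2.imwrite('pics/w1c.png',cv2.resize(im[140:340,180:460,::-1],None,fx=2.8,fy=2.8))
E
```

```text
cam [495.1 139.2 342. ] [ 0.305 -0.046 -0.951]
key [570.3  98.5  74. ] 278.5346 [569.9  98.7  75.1]
key [579.  158.9  74. ] 278.85645 [578.8 158.8  74.7]
[   0  165  212   57 9520] [ 92.14212185 196.07142857] [551.4 -49.4  74. ]
[  419   165   221    57 10268] [540.19585119 189.33229451] [596.1 298.   74. ]
[ 263  173   37   41 1461] [281.28199863 192.82683094] [570.  98.  74.]
[ 341  172   37   41 1424] [359.12570225 192.20224719] [578.2 158.3  74. ]
[456 210  39  12 325] [477.33230769 216.71384615] [612.  249.4  74. ]
-1 1168 y [-35.2 -23.3 -21.7] x [-11.4  -6.9  10.4] zmin [201.  202.3 205.2]
  tip y -28.4 -21.7 x -11.1 10.6
1 1185 y [26.2 27.9 39.7] x [-11.3  -6.9  10.4] zmin [200.9 202.5 204.7]
  tip y 26.2 33.1 x -11.2 10.5
```

View pics/w1c.png

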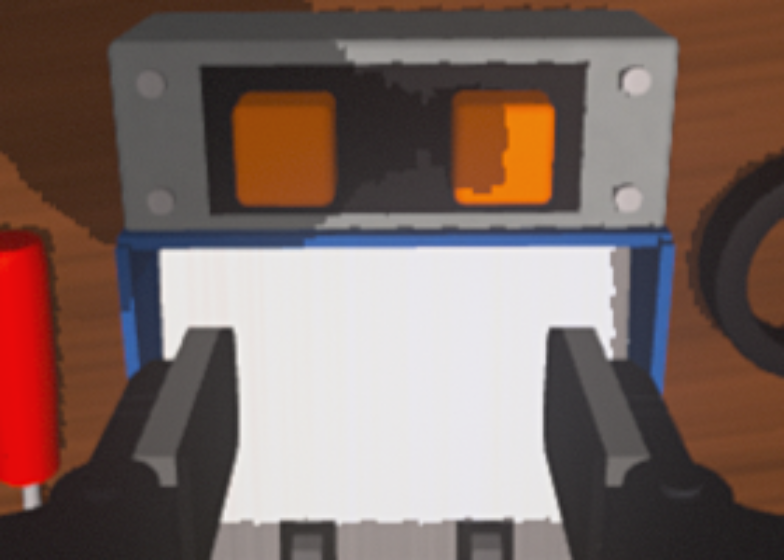

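Finger tips and keys seen in the wrist view share the same 2–4 mm sideways bias, so the top-camera key positions hold. The tips stand about 3 mm above the TCP. I'll open a little to centre the tips on the keys, then descend to just above them.

```bash
python3 -m creep '[{"tx":0.4,"ty":0,"tz":0.06,"wx":0,"wy":-0.05,"wz":0.02},{"tx":0.5,"ty":0,"tz":0,"wx":0,"wy":0,"wz":0},{"tx":0.5,"ty":0,"tz":0,"wx":0,"wy":0,"wz":0},{"tx":0.5,"ty":0,"tz":0,"wx":0,"wy":0,"wz":0},{"tx":0.3,"ty":0,"tz":0,"wx":0,"wy":0,"wz":0},{"tx":0.1,"ty":0,"tz":0,"wx":0,"wy":0,"wz":0},{"tx":0,"ty":0,"tz":0,"wx":0,"wy":0,"wz":0}]' 0.63; python3 plan.py 575.5 124.8 61; python3 - <<'E'
from rig import bot, imaging
import cv2, numpy as np
for n in ['wrist','scene']:
    cm=imaging.camera_model(n); im,d=imaging.capture(n); cv2.imwrite(f'pics/{n}2.png',im[:,:,::-1]); np.savez(f'/tmp/{n}2.npz',im=im,d=d,**cm)
    if n=='scene': cv2.imwrite('pics/scene2c.png',cv2.resize(im[150:280,240:420,::-1],None,fx=4,fy=4,interpolation=cv2.INTER_CUBIC))
E
```

```text
time: 2.85
position: [579.0, 126.4, 86.4]
tcp_rot: [0.707, 0.052, 0.703, -0.05]
contact_force: [-0.4, -1.4, 0.8]
opening: 53.4
t 2.85 pos [579.  126.4  86.4] F [-0.45 -1.44  0.82] open 53.4 j [-0.09  0.55 -0.22  1.82  0.16  0.79  1.03]
axes
 [[ 0.005  0.144  0.99 ]
 [ 0.001  0.99  -0.144]
 [-1.     0.002  0.005]]
world d [ -3.5  -1.6 -25.4] tool units [ 0.508 -0.043 -0.068] rot units [-0.019  0.048 -0.02 ]
```

View pics/wrist2.png

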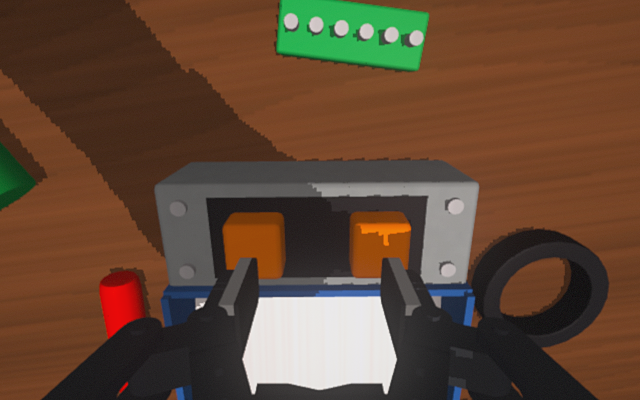

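View pics/scene2c.png

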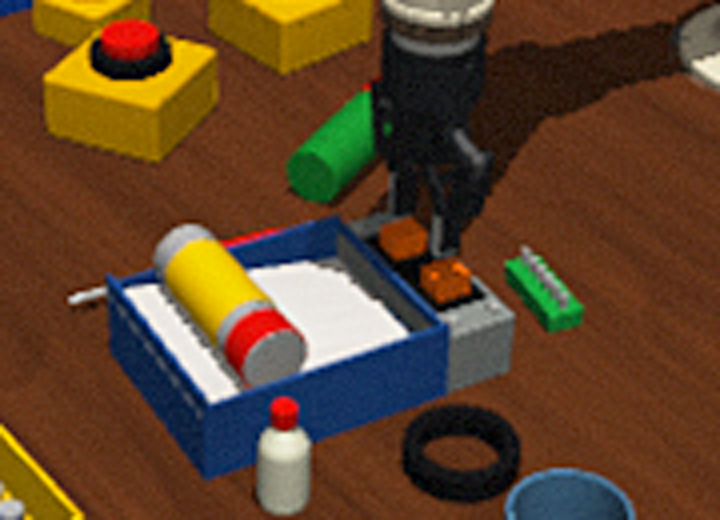

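```bash
python3 - <<'E'
from h import *
z=np.load('/tmp/wrist2.npz'); im=z['im']; d=z['d']
vv,uu=np.mgrid[0:400,0:640]; K=z['K']
P=np.linalg.inv(K)@np.stack([uu*d,vv*d,d]).reshape(3,-1); X=(z['R'].T@(P-z['t'][:,None])).T.reshape(400,640,3)
yv=np.array([.144,.99,0]); xv=np.array([.99,-.144,0]); tcp=np.array([579,126.4,86.4])
a=(X-tcp)@yv; b=(X-tcp)@xv; h=X[...,2]
for s in(-1,1):
    q=(d>0)&(h>84)&(h<95)&(s*a>0)&(abs(a)<45)&(abs(b)<30)
    print('tip',s,q.sum(),'y',np.percentile(a[q],[1,99]).round(1),'x',np.percentile(b[q],[1,99]).round(1),'zmin',np.percentile(h[q],[1]).round(1))
    hs=cv2.cvtColor(im,cv2.COLOR_RGB2HSV)
    q=(d>0)&(abs(h-74)<2.5)&(s*a>0)&(abs(a)<60)&(abs(b)<40)&(cv2.inRange(hs,(5,150,80),(18,255,255))>0)
    print('key',s,q.sum(),'y',np.percentile(a[q],[1,99]).round(1),'x',np.percentile(b[q],[1,99]).round(1))
z=np.load('/tmp/scene2.npz')
for p in ([579+.144*30,126.4+.99*30,88],[579-.144*30,126.4-.99*30,88]):
    c=z['K']@(z['R']@np.array(p)+z['t']); print('tip pred in scene',(c[:2]/c[2]).round(1))
E
```

```text
tip -1 96 y [-30.8 -24.4] x [-11.    9.8] zmin [90.2]
key -1 2641 y [-43.1 -16.2] x [-17.5  10.7]
tip 1 95 y [29.  35.3] x [-10.9  10.1] zmin [90.6]
key 1 2691 y [18.4 45.1] x [-17.9  10.5]
tip pred in scene [351.1 213.3]
tip pred in scene [340.9 203.4]
```

```bash
python3 -m creep '[{"tx":0.15,"ty":-0.03,"tz":-0.07,"wx":0,"wy":0,"wz":0},{"tx":0.15,"ty":0,"tz":0,"wx":0,"wy":0,"wz":0},{"tx":0.12,"ty":0,"tz":0,"wx":0,"wy":0,"wz":0},{"tx":0.1,"ty":0,"tz":0,"wx":0,"wy":0,"wz":0},{"tx":0.03,"ty":0,"tz":0,"wx":0,"wy":0,"wz":0},{"tx":0,"ty":0,"tz":0,"wx":0,"wy":0,"wz":0}]'; python3 plan.py 575.5 124.8 59
```

```text
time: 3.55
position: [575.4, 125.1, 59.0]
tcp_rot: [0.707, 0.052, 0.703, -0.051]
contact_force: [-3.3, -0.9, 8.8]
opening: 53.5
t 3.55 pos [575.4 125.1  59. ] F [-3.33 -0.95  8.79] open 53.5 j [-0.1   0.58 -0.21  1.84  0.18  0.73  1.02]
axes
 [[ 0.005  0.144  0.99 ]
 [ 0.001  0.99  -0.144]
 [-1.     0.002  0.005]]
world d [ 0.1 -0.3  0. ] tool units [-0.    -0.007  0.003] rot units [-0.017  0.048 -0.017]
```

The force is 8.8 N, so both keys are nearly bottomed. I press 1 mm more and hold.

```bash
python3 -m creep '[{"tx":0.02,"ty":0,"tz":0,"wx":0,"wy":0,"wz":0},{"tx":0,"ty":0,"tz":0,"wx":0,"wy":0,"wz":0},{"tx":0,"ty":0,"tz":0,"wx":0,"wy":0,"wz":0},{"tx":0,"ty":0,"tz":0,"wx":0,"wy":0,"wz":0},{"tx":0,"ty":0,"tz":0,"wx":0,"wy":0,"wz":0},{"tx":0,"ty":0,"tz":0,"wx":0,"wy":0,"wz":0},{"tx":0,"ty":0,"tz":0,"wx":0,"wy":0,"wz":0},{"tx":0,"ty":0,"tz":0,"wx":0,"wy":0,"wz":0}]'; python3 -m creep '[{"tx":0,"ty":0,"tz":0,"wx":0,"wy":0,"wz":0},{"tx":0,"ty":0,"tz":0,"wx":0,"wy":0,"wz":0},{"tx":0,"ty":0,"tz":0,"wx":0,"wy":0,"wz":0},{"tx":0,"ty":0,"tz":0,"wx":0,"wy":0,"wz":0},{"tx":0,"ty":0,"tz":0,"wx":0,"wy":0,"wz":0},{"tx":0,"ty":0,"tz":0,"wx":0,"wy":0,"wz":0}]';  python3 - <<'E'
from rig import bot, imaging
import cv2, numpy as np
for n in ['wrist','scene']:
    cm=imaging.camera_model(n); im,d=imaging.capture(n); cv2.imwrite(f'pics/{n}3.png',im[:,:,::-1]); np.savez(f'/tmp/{n}3.npz',im=im,d=d,**cm)
    if n=='scene': cv2.imwrite('pics/scene3c.png',cv2.resize(im[150:280,240:420,::-1],None,fx=4,fy=4,interpolation=cv2.INTER_CUBIC))
E
```

```text
time: 4.35
position: [575.4, 125.2, 58.4]
tcp_rot: [0.707, 0.052, 0.703, -0.051]
contact_force: [-2.6, -1.3, 8.8]
opening: 53.5
time: 4.95
position: [575.4, 125.1, 58.4]
tcp_rot: [0.707, 0.052, 0.703, -0.051]
contact_force: [-3.2, -1.4, 8.6]
opening: 54.1
```

View pics/wrist3.png

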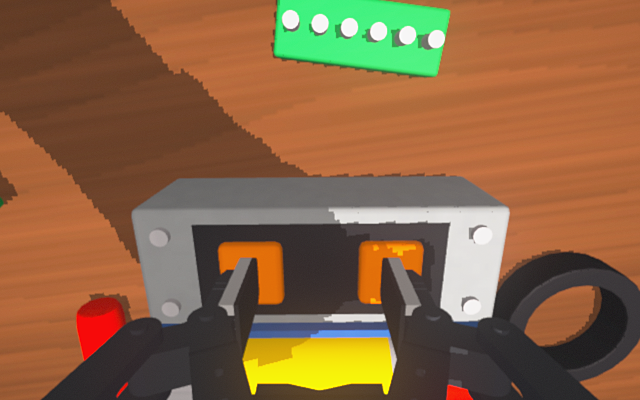

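View pics/scene3c.png

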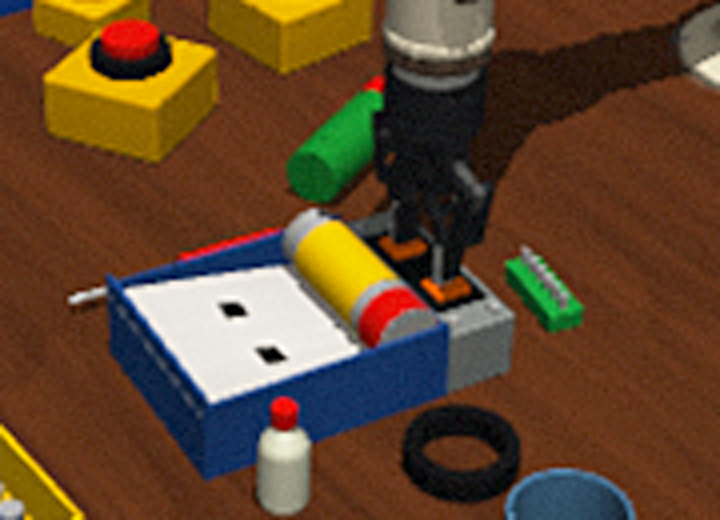

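The can lies at the front, crop (365,275), with both pins sunk and both keys down under the fingertips. I'll hold longer and compare pictures to confirm it's still.

```bash
python3 -m creep '[{"tx":0,"ty":0,"tz":0,"wx":0,"wy":0,"wz":0},{"tx":0,"ty":0,"tz":0,"wx":0,"wy":0,"wz":0},{"tx":0,"ty":0,"tz":0,"wx":0,"wy":0,"wz":0},{"tx":0,"ty":0,"tz":0,"wx":0,"wy":0,"wz":0},{"tx":0,"ty":0,"tz":0,"wx":0,"wy":0,"wz":0},{"tx":0,"ty":0,"tz":0,"wx":0,"wy":0,"wz":0},{"tx":0,"ty":0,"tz":0,"wx":0,"wy":0,"wz":0},{"tx":0,"ty":0,"tz":0,"wx":0,"wy":0,"wz":0}]';  python3 - <<'E'
from rig import bot, imaging
from h import *
def ctr(im):
    hs=cv2.cvtColor(im,cv2.COLOR_RGB2HSV); m=cv2.inRange(hs,(22,150,100),(34,255,255)); m[:195]=0;m[250:]=0;m[:,:300]=0;m[:,360:]=0
    v,u=np.nonzero(m); return u.mean().round(2),v.mean().round(2),len(u)
im,d=imaging.capture('scene')
z=np.load('/tmp/scene3.npz'); print(ctr(z['im']),ctr(im))
w=np.load('/tmp/wrist3.npz')['im'].astype(int); i2,_=imaging.capture('wrist'); print('wrist diff',abs(i2.astype(int)-w)[300:].mean())
E
```

```text
time: 5.85
position: [575.4, 125.1, 58.3]
tcp_rot: [0.707, 0.052, 0.703, -0.051]
contact_force: [-3.0, -1.1, 9.1]
opening: 53.4
(np.float64(324.5), np.float64(215.77), 331) (np.float64(324.51), np.float64(215.74), 331)
wrist diff 1.1102135416666667
```

The can is still. Now I release straight up and clear.

```bash
python3 -m creep '[{"tx":-0.15,"ty":0,"tz":0,"wx":0,"wy":0,"wz":0},{"tx":-0.3,"ty":0,"tz":0,"wx":0,"wy":0,"wz":0},{"tx":-0.5,"ty":0,"tz":0,"wx":0,"wy":0,"wz":0},{"tx":-0.6,"ty":0,"tz":0,"wx":0,"wy":0,"wz":0},{"tx":-0.6,"ty":0,"tz":0,"wx":0,"wy":0,"wz":0},{"tx":-0.6,"ty":0,"tz":0,"wx":0,"wy":0,"wz":0},{"tx":-0.4,"ty":0,"tz":0,"wx":0,"wy":0,"wz":0},{"tx":0,"ty":0,"tz":0,"wx":0,"wy":0,"wz":0}]'; python3 -m creep '[{"tx":0,"ty":0,"tz":-0.5,"wx":0,"wy":0,"wz":0},{"tx":0,"ty":0,"tz":-0.6,"wx":0,"wy":0,"wz":0},{"tx":0,"ty":0,"tz":-0.5,"wx":0,"wy":0,"wz":0},{"tx":0,"ty":0,"tz":0,"wx":0,"wy":0,"wz":0},{"tx":0,"ty":0,"tz":0,"wx":0,"wy":0,"wz":0}]'
python3 - <<'E'
from rig import bot, imaging
from h import *
for n in ['top','scene']:
    z=imaging.camera_model(n); im,d=imaging.capture(n); cv2.imwrite(f'pics/{n}4.png',im[:,:,::-1])
    if n=='scene': cv2.imwrite('pics/scene4c.png',cv2.resize(im[150:280,240:420,::-1],None,fx=4,fy=4,interpolation=cv2.INTER_CUBIC))
    hs=cv2.cvtColor(im,cv2.COLOR_RGB2HSV); m=cv2.inRange(hs,(22,150,100),(34,255,255))
    if n=='top':
        m[:160]=0;m[215:]=0;m[:,:255]=0;m[:,325:]=0
        v,u=np.nonzero(m); p=onplane(z,u.mean(),v.mean(),80); print('can',p)
        q=p[:2]-np.array([575.7,124.3]); print('chute x',q@[.99,-.142]-120,'y',q@[.142,.99])
    m=cv2.inRange(hs,(5,150,100),(18,255,255)); roi=np.zeros_like(m)
    if n=='top': roi[195:222,255:320]=1
    else: roi[200:235,325:370]=1
    k,l,s,c=cv2.connectedComponentsWithStats(m*roi)
    for i in range(1,k):
        if s[i,4]>15: print(n,s[i],back(z,*c[i],np.median(d[l==i])).round(1))
o=bot.get_obs();print(o['time'],o['contact_force'],o['position'])
E
```

```text
time: 6.75
position: [576.6, 125.6, 219.1]
tcp_rot: [0.709, 0.052, 0.701, -0.05]
contact_force: [0.7, -0.2, -0.2]
opening: 53.4
time: 7.25
position: [495.0, 136.4, 214.5]
tcp_rot: [0.707, 0.051, 0.703, -0.05]
contact_force: [-0.3, -0.1, 0.1]
opening: 53.6
can [630.6786053  105.59355259  80.        ]
chute x -62.91486522273603 y -10.712420981921685
top [269 200  11  11 101] [580.3 154.9  73.3]
top [290 204  11  11 104] [571.4  93.6  73.5]
scene [325 200  12   4  26] [ 5.097e+02 -3.550e+01  1.000e-01]
scene [335 204  12  11  97] [576.8  99.8  69.4]
scene [345 214  13  12 109] [585.5 160.7  69.5]
7.35 [ 0.16236549 -0.05039924  0.37635463] [496.16743679 136.19652295 214.67016304]
```

View pics/top4.png

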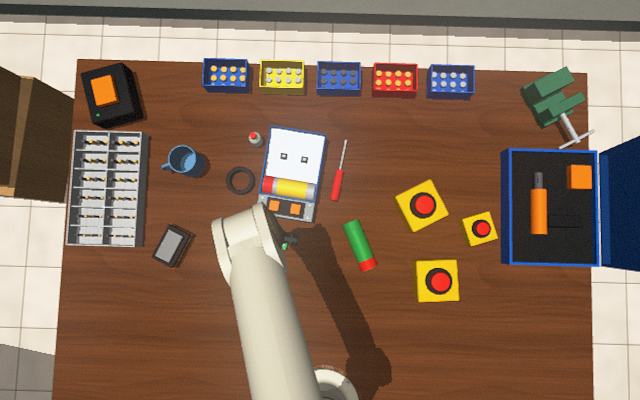

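View pics/scene4c.png

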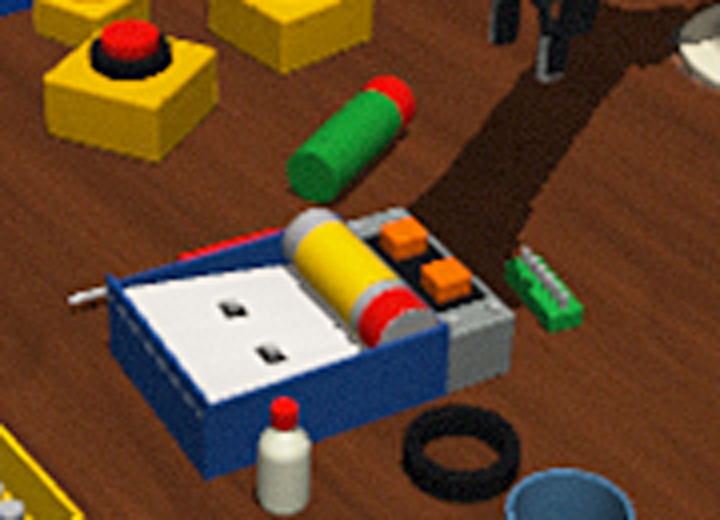

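The can is at the front, both keys are up at about 74 mm, and the loose things stand where they were. I'm handing it in.

```bash
python3 -c "
from rig import bot
print(bot.finish_job())"
```

```text
the job is handed in; nothing more can be done
None
```

I pressed both orange keys down together, one fingertip on each, and held them for over 2 s. The can rolled to the front, and I then released straight up and backed clear. The job was handed in at about 7.4 s.

- **Keys while held:** the total force was about 9 N, which matches both springs fully down. The wrist and scene pictures showed both keys down and both pins sunk.
- **Can:** it lies at chute x of about -63 mm, against -62 expected. Two pictures about 0.9 s apart, taken before release, showed it still.
- **After release:** both keys are back at about 73.5 mm, against 74 expected. The wrist force is about 0, and nothing else looks moved in the pictures; the stop button was never approached.
- **Disagreements:** the wrist camera put the keys about 4 mm further along y than the top camera. It showed the fingertips shifted by about 2 mm the same way, so I aimed from the top camera. The scene camera also read the keys 4–6 mm off in position and about 4 mm low, probably because it sees their sides.
- **Refused call:** my first move call was rejected as invalid input and moved nothing. I repeated it with all six numbers in each row.

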